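Open the child-resistant fixative jar and put the specimen cassette in

ROBOT

A 7-joint arm with a two-finger parallel gripper is mounted at the origin on a cart in front of the work surface, level with it; the furniture and walls round the work are solid. World frame = base frame: x ahead of the robot, y to its left, z up, the work surface at z = 0. Lengths are in m, angles in rad, forces in N, time in s.
With the tool pointing down it reaches from about 0.425 to 0.875 m from the base axis. Payload 9.9 kg.
Tool frame: the origin (TCP) lies at the centre of the arm's flange, where the gripper is bolted on; the fingertips stand 173 mm ahead of it and the grasp point (between the pads) lies 155 mm ahead of it; x points along the fingers, y is the direction in which the jaws open and shut, and the axes are right-handed (so a half turn about x gives the same grasp; the last joint's range is limited). The gripper opens to 85 mm and grips with 20 to 120 N. Pads are 22 mm wide; open, the fingers measure 114 mm over their backs; the gripper's body (76 mm by 85 mm) begins 54 mm behind the grasp point. The pads swing forward as they close: fully open they stand 13 mm farther back than shut.
Start: joints at [-1.366, 0.576, 0.025, 1.437, -0.015, 1.129, -0.057], TCP at [0.192, 0.647, 0.405] pointing down, gripper open.
Joint ranges: [-2.76, 2.76], [-0.34, 2.15], [-1.52, 1.57], [0.19, 2.46], [-1.09, 4.23], [0.17, 1.99], [-2.82, 2.82]. Speed limits (rad/s): [2.22, 2.22, 3.01, 3.01, 3.14, 3.14, 3.14].

INTERFACE

Orientations are given as a unit quaternion [x, y, z, w].
In Python, from cell import state, imaging, env gives the robot as it stands.
- The arm moves only by the tool play_rows, never from a script. Its argument "moves" is text: rows parted by semicolons, each of 7 numbers parted by spaces: the finger opening in mm, from 0 to 85.4, then the shift along the world's x, y, z in mm, then the turn, a rotation vector about the world's x, y, z in rad. In form: gripper dx dy dz wx wy wz; .... A call has exactly 8 rows; each row shifts and turns the commanded pose from where the row before left it; what a row does not reach is not made up. A row lasts 1/12 s, in which the tool goes at most 41.7 mm and 7.16 degrees, less where a joint would pass 70% of its speed; a pose out of reach is approached as far as the arm can. A call with a gripper value outside its range is refused whole. The fingers move at their own pace and stop on an object; "force" is the grip in N (left out, the last holds). Time passes only in rows, so rows that do not move let the fingers close, or fill a call up. It gives the time, the measured TCP pose, the force and the opening at its end, in the units of the state.
- state(): the state, without advancing time (a new reading comes with each control period).
- imaging.read_camera(name): name is "scene" or "side" or "wrist"; returns (picture, depth): 420x560x3 uint8, blue, green, red; 420x560 float32, m along the optical axis (not along the pixel's ray), 0 where there is no reading.
- imaging.calibration(name): a dict with "fov_y" (degrees; the focal length in pixels is half the picture's height over the tangent of half this angle, whatever the lens; pixels are square), "cx", "cy" (the principal point, pixels), "world_to_cam" (4x4, takes a point from world to camera coordinates); the wrist camera has in their place "T_tool_cam" (4x4, takes a point from camera to tool coordinates, whose origin is the TCP and whose axes are the tool frame's). Camera axes: x right, y up, looking along -z (the intrinsics and any distortion apply to the point x, -y, -z); pixel columns grow to the right and rows downward; lengths in m; the calibration is good to about 2 mm. The wrist camera is an equidistant fisheye: a pixel r from the principal point sees the ray r / f radians off the axis. A picture is of the moment at which its call begins: read the wrist's pose just before it. calibration takes no time and is no camera call.
- env.finish_job(): hands the job in, once; it reports no verdict.
The state is a dict: "clock": time; "joint_pos": joint angles; "qd": joint speeds; "tau": joint torques, N m; "position": TCP position; "eef_rot": TCP orientation; "contact_force": force on the tool from outside, world axes, zero at the start; "ft_torque": the same for the moment, N m; "gripper_width": finger opening in m.
Only numpy, scipy, OpenCV 4.12 (cv2) and the standard library are available. Lean on these libraries where they do the work, as an engineer would, in place of code of your own. Each camera call takes 0.05 s, during which the arm holds its last target.

TASK

Open the fixative jar in the spill tray: its blue child-resistant cap comes off only if it is pressed down firmly, until it bottoms, and held down while it is turned anticlockwise; do not force it against its catch and do not crush the seal. Set the cap down flat, right way up, in the spill tray beside the jar, then put the cassette with the green top into the open jar. Leave the grey cassette standing and the other things where they are.

Things in the scene. Friction and masses are not known exactly. Their poses are not given: they have to be found in the camera images.
- jar: Square off-white plastic jar, 64 mm square, standing fast in a dark square holder (78 mm square, 34 mm high) screwed into the spill tray: neither moves or turns. Origin: centre of the holder's underside, on the tray floor; z up; the label with a red diamond is on its -x face. The shoulder is 81 mm above the origin. Three lugs on the neck hold three lugs inside the cap.
- neck_catch (a point): Point on the jar's axis, 96 mm above its origin, at the catch teeth that keep the locked cap from turning. The cap passes below the teeth 2.4 to 8.4 mm down and bottoms on a hard rim 0.6 mm lower still. How far differs from jar to jar and cannot be seen: press until the firm stop is felt, 14 to 18 N. Turning the cap unpressed or pulling it up while locked strains the jar.
- neck_gap (a point): Point on the jar's axis, 98 mm above its origin. Pressed to the bottom, the cap turns anticlockwise seen from above; it is free from 36 to 66 degrees of turn, where a hard stop ends it. Aim for about 50 degrees. Then the seal lifts it up to 4 mm above its locked height and it can be lifted straight off.
- jar_mouth (a point): Centre of the jar's round mouth, 34 mm wide, at the top of its springy black sealing ring when the cap is off, 118 mm above the jar's origin. On the locked cap the ring pushes up with about 4 N, and 1 N more for each mm the cap is pressed (7 to 13 N where it bottoms). The jar stands up to 30 N from the cap, sideways loads added.
- jar_floor (a point): Centre of the jar's inner floor, 9 mm above the jar's origin. The space inside is 58 mm square below the neck.
- cap: Blue round ribbed cap with two white curved arrows on top, 56 mm across, 28 mm high, 50 g. Origin: centre of its lower rim; z up. Locked on the jar its origin is 90 mm above the jar's origin, its top 118 mm. It can be gripped across its diameter in any direction. It starts locked.
- tray: Light grey shallow spill tray, fixed to the worktop, 300 mm along its y, 170 mm along its x, rim 16 mm high. Origin: centre of its underside; the floor is 4 mm above it. The jar stands on its +y half, about 75 mm from the centre; the -y half is empty.
- cassette_1: Small upright white specimen cassette with a green top (and a pale green panel), 18 mm (x) by 10 mm (y) by 34 mm high, 15 g. Origin: centre of its underside. It stands on the thin blue pad, at either end. This one goes into the jar.
- cassette_2: The same kind of cassette with a dark grey top, at the pad's other end, about 100 mm away; it stays standing where it is. Origin: centre of its underside.
- pad: Blue absorbent bench pad, 110 mm (x) by 180 mm (y), 2 mm thick, fixed; origin under its centre. The two cassettes stand on it.
- timer: White bench timer, 66 x 66 x 18 mm, origin under its centre; a bystander.
- sticky_pad: Yellow note pad, 78 x 78 x 10 mm, origin under its centre; a bystander.
Things that resemble listed ones, but are neither listed nor needed, are in the scene too. Of the things like the cap, leave any that is turquoise or yellow; of the rest the smaller one is meant.

How it is judged:
By the outcome, as a careful person would: the job done as asked, in the order asked, and still so for the second after the job is handed in, with the robot touching nothing.
It also fails if it takes over 70 s, if anything falls off the work surface, if the arm or the gripper's body presses on something with over 40 N, if the wrist force passes 120 N, or if a joint passes its speed limit or range.

## Working session

There is one attempt and no reset: what is moved stays moved. The work goes in short steps, Python scripts to look and compute and a tool call to move; the robot and the scene stay as the last step left them, time stands still between calls to the robot, and variables do not carry over. Pictures are saved under pics/ and viewed, and the job is handed in when it is done.

Besides the shell and the picture viewer there is one more tool, called after "Call:" as name(argument=value, ...) on one line, values as JSON. play_rows: Moves the arm, as the interface text tells. Its arguments: {"type":"object","properties":{"moves":{"type":"string"},"force":{"type":"number"}},"required":["moves"]}

```bash
ls; mkdir -p pics
python3 - <<'E'
from cell import state, imaging, env
import cv2, numpy as np
s=state(); print({k:np.round(v,4).tolist() for k,v in s.items()})
for n in ["scene","side","wrist"]:
    p,d=imaging.read_camera(n); cv2.imwrite(f"pics/{n}0.png",p); np.save(f"pics/{n}0.npy",d)
    c=imaging.calibration(n); print(n,{k:np.round(v,4).tolist() if not isinstance(v,str) else v for k,v in c.items()})
    print((d>0).mean())
E
```

```text
pics
{'clock': 0.0, 'joint_pos': [-1.3658, 0.5765, 0.0248, 1.4379, -0.015, 1.129, -0.0565], 'qd': [0.0005, -0.0, -0.0005, 0.0008, -0.0008, 0.0015, -0.0002], 'tau': [0.0011, -76.5745, 2.2501, -28.5974, 0.0151, 0.0124, 0.0], 'position': [0.1922, 0.6469, 0.4039], 'eef_rot': [0.1011, 0.6998, -0.1023, 0.6997], 'contact_force': [-0.3816, -0.3531, 0.4521], 'ft_torque': [0.0096, -0.0242, 0.0033], 'gripper_width': 0.0857}
scene {'fov_y': 51.7926, 'cx': 276.94, 'cy': 214.4417, 'world_to_cam': [[-0.6828, -0.7305, 0.0146, 0.47], [0.5404, -0.4914, 0.683, -0.348], [-0.4918, 0.4743, 0.7302, -1.6061], [0.0, 0.0, 0.0, 1.0]]}
0.9958843537414966
side {'fov_y': 46.6383, 'cx': 278.8463, 'cy': 213.7264, 'world_to_cam': [[-0.9634, -0.2678, 0.0128, 0.5686], [0.1256, -0.4087, 0.904, -0.1238], [-0.2368, 0.8725, 0.4274, -1.6354], [0.0, 0.0, 0.0, 1.0]]}
0.9958460884353741
wrist {'fov_y': 65.7065, 'cx': 283.7199, 'cy': 207.7873, 'T_tool_cam': [[-0.0, 0.284, -0.9588, 0.0304], [1.0, -0.0007, -0.0002, -0.0008], [-0.0007, -0.9588, -0.284, -0.0726], [0.0, 0.0, 0.0, 1.0]]}
0.9924532312925171
```

View pics/scene0.png

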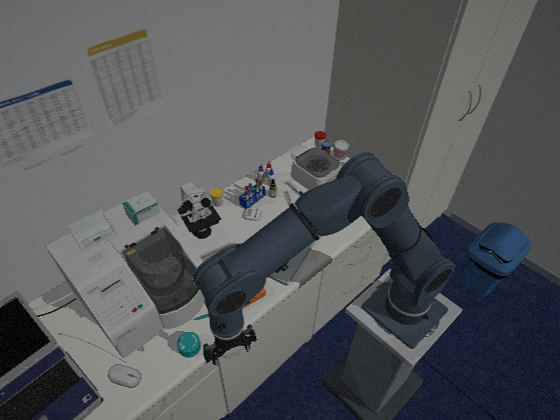

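View pics/side0.png

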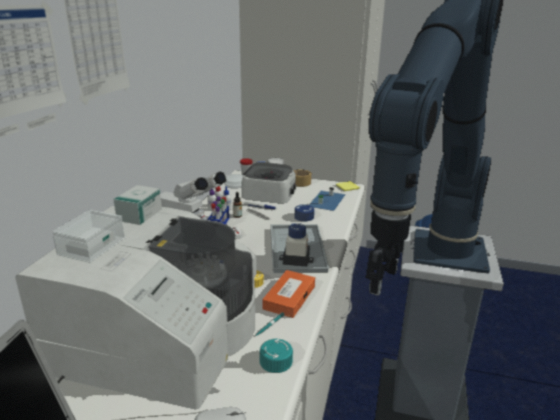

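View pics/wrist0.png

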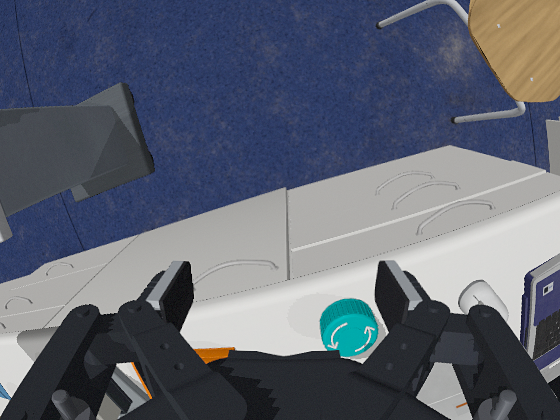

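The side picture shows the tray and capped jar at about (297,247). There is a loose dark blue cap at (304,212), a turquoise cap at (276,354) and a small yellow thing at (258,281). The pad is at (328,200). I'll zoom in and work out positions.

```bash
cat > h.py <<'E'
import numpy as np, cv2
from cell import state, imaging, env
from scipy.spatial.transform import Rotation as R
def cal(n):
    c=imaging.calibration(n); f=210/np.tan(np.radians(c['fov_y'])/2); return c,f
def T_tool(s):
    T=np.eye(4); T[:3,:3]=R.from_quat(s['eef_rot']).as_matrix(); T[:3,3]=s['position']; return T
def cloud(n,d,s=None):
    c,f=cal(n); v,u=np.mgrid[0:420,0:560].astype(float)
    x=(u-c['cx'])/f; y=(v-c['cy'])/f
    if n=='wrist':
        r=np.hypot(x,y)+1e-9; k=np.tan(np.minimum(r,1.5))/r; x=x*k;y=y*k
        T=T_tool(s)@np.array(c['T_tool_cam'])
    else: T=np.linalg.inv(np.array(c['world_to_cam']))
    P=np.stack([x*d,-y*d,-d,np.ones_like(d)],-1)
    return (P@T.T)[...,:3]
def proj(n,p,s=None):
    c,f=cal(n); p=np.append(np.asarray(p,float),1)
    if n=='wrist':
        q=np.linalg.inv(T_tool(s)@np.array(c['T_tool_cam']))@p; x,y,z=q[0],-q[1],-q[2]
        r=np.hypot(x,y); t=np.arctan2(r,z); return c['cx']+f*t*x/r, c['cy']+f*t*y/r
    q=np.array(c['world_to_cam'])@p; x,y,z=q[0],-q[1],-q[2]
    return c['cx']+f*x/z,c['cy']+f*y/z
def ray(n,u,v,s=None):
    c,f=cal(n); x=(u-c['cx'])/f;y=(v-c['cy'])/f
    if n=='wrist':
        r=np.hypot(x,y)+1e-12; dd=np.array([x/r*np.sin(r),-y/r*np.sin(r),-np.cos(r)]); T=T_tool(s)@np.array(c['T_tool_cam'])
    else: dd=np.array([x,-y,-1.]); T=np.linalg.inv(np.array(c['world_to_cam']))
    dd=T[:3,:3]@dd; return T[:3,3],dd/np.linalg.norm(dd)
def snap(tag,names=('wrist',)):
    out={}
    for n in names:
        s=state(); p,d=imaging.read_camera(n); cv2.imwrite(f'pics/{n}_{tag}.png',p)
        np.savez(f'pics/{n}_{tag}.npz',d=d,p=p,pos=s['position'],rot=s['eef_rot']); out[n]=(s,p,d)
    return out
def load(n,tag):
    z=np.load(f'pics/{n}_{tag}.npz'); return {'position':z['pos'],'eef_rot':z['rot']},z['p'],z['d']
def tri(rays):
    A=np.zeros((3,3));b=np.zeros(3)
    for o,d in rays:
        M=np.eye(3)-np.outer(d,d);A+=M;b+=M@o
    p=np.linalg.solve(A,b); return p,[np.linalg.norm((np.eye(3)-np.outer(d,d))@(p-o)) for o,d in rays]
E
python3 - <<'E'
from h import *
d=np.load('pics/side0.npy');C=cloud('side',d)
for u,v in [(297,229),(304,208),(276,345),(258,281),(297,262),(320,262),(278,265),(316,202),(336,195),(330,186),(347,186),(288,293),(302,173),(328,200)]:
    print(u,v,C[v,u].round(3))
p=cv2.imread('pics/side0.png'); cv2.imwrite('pics/side0z.png',cv2.resize(p[150:300,200:400],None,fx=4,fy=4,interpolation=cv2.INTER_CUBIC))
E
```

```text
297 229 [0.47  0.229 0.123]
304 208 [ 0.519 -0.095  0.046]
276 345 [0.414 0.661 0.038]
258 281 [0.546 0.388 0.02 ]
297 262 [0.462 0.249 0.019]
320 262 [0.399 0.198 0.001]
278 265 [0.521 0.26  0.004]
316 202 [ 0.504 -0.251  0.006]
336 195 [ 0.438 -0.346  0.006]
330 186 [ 0.482 -0.451  0.001]
347 186 [ 0.407 -0.446  0.012]
288 293 [0.442 0.442 0.034]
302 173 [ 0.619 -0.492  0.032]
328 200 [ 0.462 -0.291  0.004]
```

View pics/side0z.png

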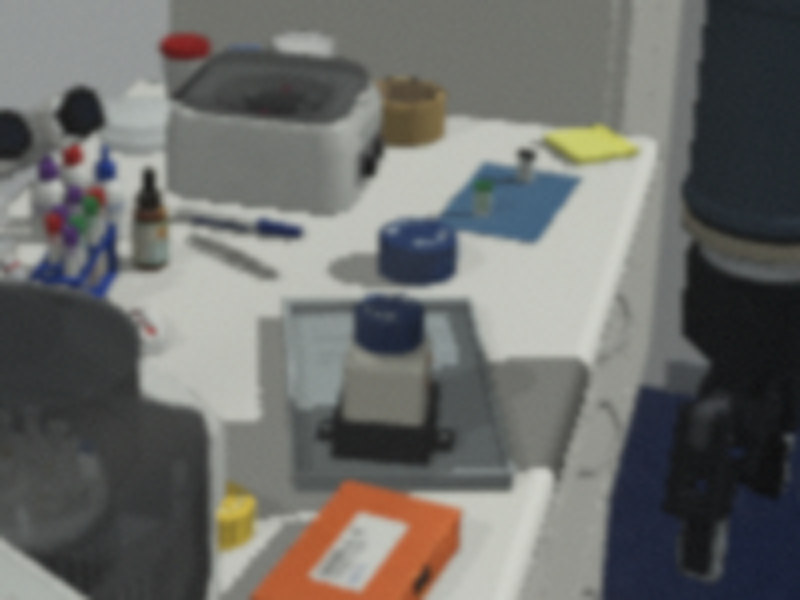

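Run:
```python
from h import *
s=state(); print(R.from_quat(s['eef_rot']).as_matrix().round(3))
# rough cluster measurements side
d=np.load('pics/side0.npy');C=cloud('side',d);p=cv2.imread('pics/side0.png')
h=cv2.cvtColor(p,cv2.COLOR_BGR2HSV)
m=(C[...,2]>0.112)&(C[...,2]<0.14)&(abs(C[...,0]-.465)<.06)&(abs(C[...,1]-.225)<.06); print('captop',C[m].mean(0),C[m].min(0),C[m].max(0),m.sum())
m=(C[...,2]>0.015)&(C[...,2]<0.06)&(abs(C[...,0]-.465)<.09)&(C[...,1]<-.2)&(C[...,1]>-.38)
vv,uu=np.nonzero(m)
for a in np.c_[uu,vv,C[m].round(3)*1000].astype(int)[:60]: print(a, p[a[1],a[0]])
```

```text
[[-0.     0.285  0.959]
 [-0.001  0.959 -0.285]
 [-1.    -0.001  0.   ]]
captop [0.47480496 0.21739335 0.12135464] [0.44795505 0.18323325 0.11208995] [0.50354373 0.24040485 0.12762815] 159
[ 329  187  469 -341   40] [147 153 151]
[ 330  187  467 -355   35] [115 120 119]
[ 331  187  460 -338   43] [109 115 113]
[ 332  187  459 -355   36] [121 126 123]
[ 329  188  469 -346   34] [123 129 127]
[ 330  188  466 -353   32] [76 79 78]
[ 331  188  461 -342   37] [62 64 62]
[ 332  188  457 -343   37] [72 75 73]
[ 333  188  452 -343   37] [109 114 112]
[ 329  189  469 -346   30] [133 138 136]
[ 330  189  465 -348   29] [90 94 91]
[ 331  189  461 -349   29] [68 70 68]
[ 332  189  457 -347   31] [70 73 70]
[ 333  189  452 -340   34] [109 113 111]
[ 329  190  469 -347   25] [142 146 142]
[ 330  190  466 -353   23] [108 112 108]
[ 331  190  462 -353   23] [90 93 90]
[ 332  190  457 -348   26] [102 105 102]
[ 333  190  452 -345   28] [140 145 141]
[ 329  191  469 -349   19] [132 131 124]
[ 330  191  465 -348   20] [110 111 106]
[ 331  191  460 -346   22] [103 105 101]
[ 332  191  455 -339   25] [11
[... 788 characters left out ...]
87 57]
[ 322  197  482 -260   27] [79 89 59]
[ 318  198  495 -243   28] [108 101  78]
[ 319  198  492 -249   26] [ 94 100  80]
[ 320  198  488 -245   28] [ 87 101  80]
[ 321  198  483 -242   30] [ 90 103  82]
[ 322  198  481 -253   26] [104 107  83]
[ 318  199  495 -245   23] [112 105  84]
[ 319  199  492 -247   22] [100 105  88]
[ 320  199  487 -241   26] [ 96 106  90]
[ 321  199  482 -238   27] [ 97 107  89]
[ 322  199  480 -252   22] [114 113  92]
[ 318  200  495 -244   19] [112 105  85]
[ 319  200  491 -243   20] [101 106  89]
[ 320  200  487 -244   20] [ 94 104  89]
[ 321  200  483 -245   20] [ 99 107  90]
[ 322  200  480 -249   19] [115 111  91]
[ 319  201  489 -237   18] [101 105  89]
```

Call:
play_rows(moves="85 19 -27 0 0 0 0;85 19 -27 0 0 0 0;85 19 -27 0 0 0 0;85 19 -27 0 0 0 0;85 19 -27 0 0 0 0;85 19 -27 0 0 0 0;85 19 -27 0 0 0 0;85 19 -27 0 0 0 0")

```text
clock: 0.82
position: [0.3449, 0.4295, 0.4046]
eef_rot: [0.102, 0.7, -0.102, 0.7]
contact_force: [1.0, 0.4, -0.3]
gripper_width: 0.0852
```

Call:
play_rows(moves="85 20 -27 0 0 0 0;85 20 -27 0 0 0 0;85 20 -27 0 0 0 0;85 20 -27 0 0 0 0;85 20 -27 0 0 0 0;85 20 -27 0 0 0 0;85 15 -27 0 0 0 0;85 10 -20 0 0 0 0")

```text
clock: 1.48
position: [0.4906, 0.2192, 0.4046]
eef_rot: [0.102, 0.699, -0.103, 0.7]
contact_force: [-0.3, 0.8, 0.1]
gripper_width: 0.0851
```

Run:
```python
from h import *
s=state(); print(s['clock'],s['position'],s['joint_pos'],s['contact_force'])
snap('1')
```

```text
1.4833 [0.49061934 0.2191878  0.40456831] [-0.58169372  0.3730876   0.10410003  1.80477898 -0.04471884  0.96623697
  0.82018942] [-0.26492894  0.77429933  0.06183742]
```

View pics/wrist_1.png

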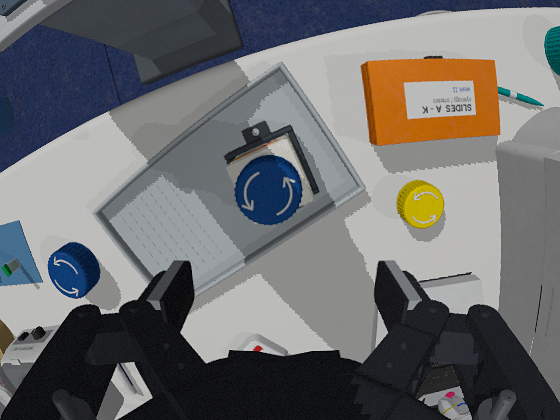

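The wrist view shows four cap-like things: the blue cap on the jar at (268,190), a loose blue cap at (74,269), a yellow one at (420,204) and a turquoise one at (555,45). The cap I want should be the one on the jar in the tray. I'll check it against the loose blue one for size and take a close crop.

```bash
cat >> h.py <<'E'
def circ(P):
    A=np.c_[2*P[:,:2],np.ones(len(P))]; b=(P[:,:2]**2).sum(1); x=np.linalg.lstsq(A,b,rcond=None)[0]; return x[:2],np.sqrt(x[2]+x[0]**2+x[1]**2)
E
python3 - <<'E'
from h import *
s,p,d=load('wrist','1'); C=cloud('wrist',d,s)
h=cv2.cvtColor(p,cv2.COLOR_BGR2HSV)
print(h[190,268],h[185,250],h[265,70],C[190,268],C[265,70])
m=((h[...,0]>103)&(h[...,0]<120)&(h[...,1]>140)).astype(np.uint8)
m=cv2.morphologyEx(m,cv2.MORPH_CLOSE,np.ones((7,7)))
n,l,st,ce=cv2.connectedComponentsWithStats(m)
for i in range(1,n):
    if st[i,4]>300:
        P=C[l==i]; zt=np.percentile(P[:,2],90); T=P[P[:,2]>zt-.012]
        print(st[i],zt,np.median(T[:,2]),'x',np.percentile(T[:,0],[1,99]),'y',np.percentile(T[:,1],[1,99]))
cv2.imwrite('pics/crop1.png',cv2.resize(p[120:300,30:340],None,fx=2.5,fy=2.5,interpolation=cv2.INTER_CUBIC))
E
```

```text
[107 214  87] [106 219  85] [ 30   1 179] [0.4746682  0.20984066 0.12253909] [ 0.51056683 -0.09193748  0.03940102]
[    0     0   521   172 19177] -0.746478949915206 -0.7493925273661628 x [-0.31358458  0.18279798] y [-1.00974265  1.12491464]
[ 235  155   67   70 3637] 0.12340734557454398 0.12238527863879073 x [0.4503258  0.50177757] y [0.18410872 0.23518672]
[  48  242   52   56 2138] 0.03963092957284815 0.038573941085647434 x [0.48802066 0.5579916 ] y [-0.14241206 -0.0738788 ]
```

View pics/crop1.png

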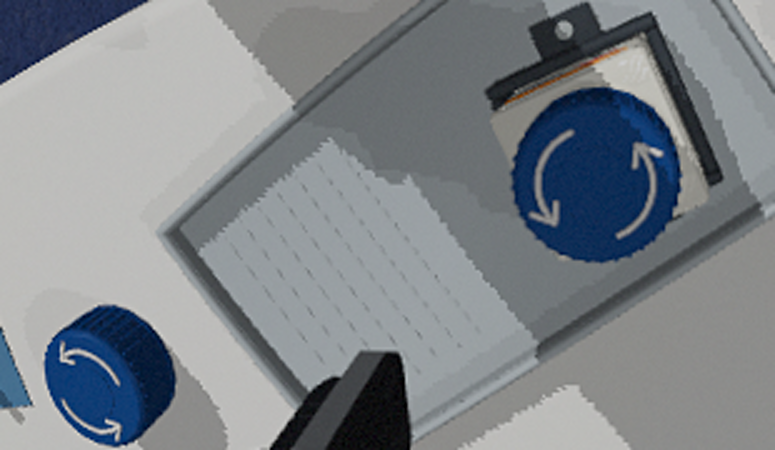

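The loose cap is about 70 mm across and 39 mm high. The jar's cap is about 53 mm across with its top at 0.1225, so the jar's is the right one (the smaller). I'll go above it for a second view.

Call:
play_rows(moves="85 -5 -3 -22 0 0 0;85 -5 -3 -22 0 0 0;85 -4 -3 -21 0 0 0;85 0 0 0 0 0 0;85 0 0 0 0 0 0;85 0 0 0 0 0 0;85 0 0 0 0 0 0;85 0 0 0 0 0 0")

```text
clock: 2.2
position: [0.4757, 0.2134, 0.3408]
eef_rot: [0.102, 0.699, -0.101, 0.7]
contact_force: [-0.6, 1.0, -0.6]
gripper_width: 0.085
```

Run:
```python
from h import *
s=state(); print(s['clock'],s['position'],s['joint_pos'],s['contact_force'])
snap('2')
cs=[]
rays=[]
for t in '12':
    s,p,d=load('wrist',t); h=cv2.cvtColor(p,cv2.COLOR_BGR2HSV); C=cloud('wrist',d,s)
    # white arrows on cap top inside
    m=((C[...,2]>.114)&(C[...,2]<.135)&(abs(C[...,0]-.476)<.04)&(abs(C[...,1]-.21)<.04)&(h[...,0]>95)&(h[...,0]<125)&(h[...,1]>120)).astype(np.uint8)
    cnt=max(cv2.findContours(cv2.morphologyEx(m,cv2.MORPH_CLOSE,np.ones((5,5))),cv2.RETR_EXTERNAL,cv2.CHAIN_APPROX_NONE)[0],key=cv2.contourArea)
    # back-project contour onto z=.122
    pts=[]
    for u,v in cnt[:,0]:
        o,dd=ray('wrist',u,v,s); pts.append(o+dd*(.122-o[2])/dd[2])
    pts=np.array(pts); c,r=circ(pts); 
    e=abs(np.hypot(*(pts[:,:2]-c).T)-r); g=e<.003; c,r=circ(pts[g])
    print(t,c,r,g.mean(),'depth z',np.median(C[m>0][:,2]),cv2.fitEllipse(cnt))
    u,v=proj('wrist',[*c,.122],s); rays.append(ray('wrist',u,v,s)); print(u,v)
print(tri(rays))
```

```text
2.2 [0.47570991 0.21343338 0.34081061] [-0.57660926  0.42289408  0.0920508   1.92911276 -0.05316964  0.78976431
  0.82693087] [-0.59588507  0.95946179 -0.55229108]
1 [0.47626877 0.20927778] 0.02666905219599567 1.0 depth z 0.12232033945641052 ((268.1080017089844, 191.1235809326172), (65.31082153320312, 65.87931823730469), 100.65027618408203)
267.9527816116882 191.9151762255502
2 [0.47552845 0.20926065] 0.02710445254127672 1.0 depth z 0.12239788991845688 ((277.9508361816406, 232.72239685058594), (82.10772705078125, 85.64019012451172), 95.91930389404297)
277.88188109340405 234.7156124691664
(array([0.47735099, 0.20866101, 0.11706789]), [np.float64(3.0858076229935275e-05), np.float64(3.085807622986289e-05)])
```

View pics/wrist_2.png

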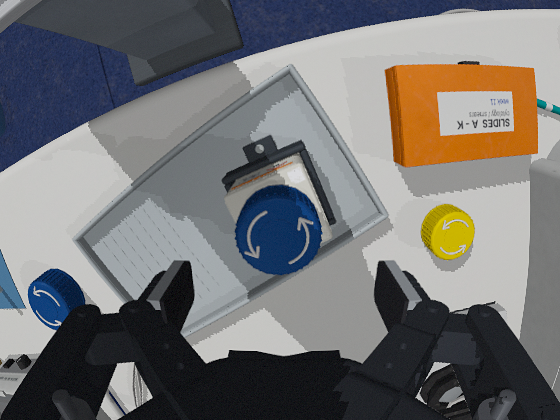

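Call:
play_rows(moves="85 0 -2 -15 0 0 0;85 0 -2 -15 0 0 0;85 0 0 -15 0 0 0;85 0 0 -14 0 0 0;85 0 0 -8 0 0 0;85 0 0 -4 0 0 0;85 0 0 0 0 0 0;85 0 0 0 0 0 0")

```text
clock: 2.92
position: [0.4755, 0.2092, 0.2692]
eef_rot: [0.102, 0.7, -0.102, 0.7]
contact_force: [-0.2, -0.6, -0.2]
gripper_width: 0.085
```

Run:
```python
from h import *
s=state(); print(s['clock'],s['position'],s['contact_force'],s['ft_torque'])
snap('3')
s,p,d=load('wrist','3'); h=cv2.cvtColor(p,cv2.COLOR_BGR2HSV); C=cloud('wrist',d,s)
m=((C[...,2]>.114)&(C[...,2]<.135)&(abs(C[...,0]-.476)<.04)&(abs(C[...,1]-.21)<.04)&(h[...,0]>95)&(h[...,0]<125)&(h[...,1]>120)).astype(np.uint8)
cnt=max(cv2.findContours(cv2.morphologyEx(m,cv2.MORPH_CLOSE,np.ones((5,5))),cv2.RETR_EXTERNAL,cv2.CHAIN_APPROX_NONE)[0],key=cv2.contourArea)
pts=[]
for u,v in cnt[:,0]:
    o,dd=ray('wrist',u,v,s); pts.append(o+dd*(.122-o[2])/dd[2])
print(circ(np.array(pts)),np.median(C[m>0][:,2]))
```

```text
2.9167 [0.47547745 0.20917587 0.26916596] [-0.24804291 -0.62900434 -0.20642581] [ 0.01353323  0.04796573 -0.00484831]
(array([0.47483213, 0.20937421]), np.float64(0.02721149527031011)) 0.12238542583099891
```

View pics/wrist_3.png

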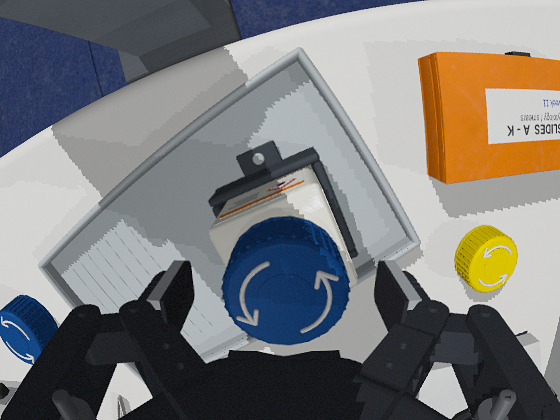

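The cap is centred between the pads, at about (286,281). I'll close gently and watch the side force.

Call:
play_rows(moves="60 0 0 0 0 0 0;58 0 0 0 0 0 0;57 0 0 0 0 0 0;55 0 0 0 0 0 0;54 0 0 0 0 0 0;52 0 0 0 0 0 0;50 0 0 0 0 0 0;50 0 0 0 0 0 0", force=20)

```text
clock: 3.63
position: [0.4754, 0.2093, 0.2689]
eef_rot: [0.102, 0.7, -0.101, 0.7]
contact_force: [0.4, 2.7, 3.2]
gripper_width: 0.0548
```

Run:
```python
from h import *
s=state(); print(s['clock'],s['position'],s['contact_force'],s['ft_torque'],s['gripper_width'])
```

```text
3.6333 [0.47542985 0.20934376 0.26889559] [0.36783437 2.69017731 3.21849247] [ 0.41797439 -0.17894656  0.06653744] 0.05479801163809563
```

Call:
play_rows(moves="50 0 0 0 0 0 0;50 0 0 0 0 0 0;50 0 0 -0.5 0 0 0;50 0 0 -0.5 0 0 0;50 0 0 -0.5 0 0 0;50 0 0 -0.5 0 0 0;50 0 0 0 0 0 0;50 0 0 0 0 0 0", force=60)

```text
clock: 4.3
position: [0.4755, 0.2093, 0.2668]
eef_rot: [0.102, 0.7, -0.102, 0.7]
contact_force: [1.3, 2.4, 5.8]
gripper_width: 0.0536
```

Call:
play_rows(moves="50 0 0 -0.5 0 0 0;50 0 0 0 0 0 0;50 0 0 -0.5 0 0 0;50 0 0 0 0 0 0;50 0 0 -0.5 0 0 0;50 0 0 0 0 0 0;50 0 0 0 0 0 0;50 0 0 0 0 0 0")

```text
clock: 4.97
position: [0.4755, 0.2093, 0.2655]
eef_rot: [0.102, 0.7, -0.101, 0.7]
contact_force: [0.6, 2.5, 7.1]
gripper_width: 0.054
```

Call:
play_rows(moves="50 0 0 -0.5 0 0 0;50 0 0 0 0 0 0;50 0 0 -0.5 0 0 0;50 0 0 0 0 0 0;50 0 0 -0.5 0 0 0;50 0 0 0 0 0 0;50 0 0 0 0 0 0;50 0 0 0 0 0 0")

```text
clock: 5.63
position: [0.4754, 0.2093, 0.264]
eef_rot: [0.102, 0.699, -0.101, 0.7]
contact_force: [0.7, 3.3, 8.3]
gripper_width: 0.0536
```

Call:
play_rows(moves="50 0 0 -0.5 0 0 0;50 0 0 0 0 0 0;50 0 0 -0.5 0 0 0;50 0 0 0 0 0 0;50 0 0 0 0 0 0;50 0 0 0 0 0 0;50 0 0 0 0 0 0;50 0 0 0 0 0 0")

```text
clock: 6.3
position: [0.4754, 0.2093, 0.2631]
eef_rot: [0.102, 0.699, -0.101, 0.7]
contact_force: [-0.1, 2.9, 10.2]
gripper_width: 0.0535
```

Call:
play_rows(moves="50 0 0 -0.4 0 0 0;50 0 0 0 0 0 0;50 0 0 -0.4 0 0 0;50 0 0 0 0 0 0;50 0 0 0 0 0 0;50 0 0 0 0 0 0;50 0 0 0 0 0 0;50 0 0 0 0 0 0")

```text
clock: 6.97
position: [0.4754, 0.2093, 0.2624]
eef_rot: [0.102, 0.699, -0.101, 0.7]
contact_force: [-0.4, 2.4, 10.8]
gripper_width: 0.0539
```

Call:
play_rows(moves="50 0 0 -0.4 0 0 0;50 0 0 0 0 0 0;50 0 0 -0.4 0 0 0;50 0 0 0 0 0 0;50 0 0 0 0 0 0;50 0 0 0 0 0 0;50 0 0 0 0 0 0;50 0 0 0 0 0 0")

```text
clock: 7.63
position: [0.4755, 0.2093, 0.2616]
eef_rot: [0.102, 0.699, -0.101, 0.7]
contact_force: [0.1, 2.4, 12.2]
gripper_width: 0.054
```

Call:
play_rows(moves="50 0 0 -0.3 0 0 0;50 0 0 0 0 0 0;50 0 0 -0.3 0 0 0;50 0 0 0 0 0 0;50 0 0 0 0 0 0;50 0 0 0 0 0 0;50 0 0 0 0 0 0;50 0 0 0 0 0 0")

```text
clock: 8.3
position: [0.4754, 0.2093, 0.2611]
eef_rot: [0.102, 0.699, -0.101, 0.7]
contact_force: [-0.3, 2.6, 12.8]
gripper_width: 0.0536
```

Call:
play_rows(moves="50 0 0 -0.3 0 0 0;50 0 0 0 0 0 0;50 0 0 -0.3 0 0 0;50 0 0 0 0 0 0;50 0 0 0 0 0 0;50 0 0 0 0 0 0;50 0 0 0 0 0 0;50 0 0 0 0 0 0")

```text
clock: 8.97
position: [0.4754, 0.2093, 0.2611]
eef_rot: [0.102, 0.699, -0.101, 0.7]
contact_force: [-2.8, 1.1, 21.3]
gripper_width: 0.0535
```

Firm stop: 0.6 mm more command gave no motion and 8.5 N more force. I'll ease off to about 16 N.

Call:
play_rows(moves="50 0 0 0.3 0 0 0;50 0 0 0 0 0 0;50 0 0 0 0 0 0;50 0 0 0 0 0 0;50 0 0 0 0 0 0;50 0 0 0 0 0 0;50 0 0 0 0 0 0;50 0 0 0 0 0 0")

```text
clock: 9.63
position: [0.4754, 0.2093, 0.2611]
eef_rot: [0.102, 0.699, -0.101, 0.7]
contact_force: [-1.6, 1.7, 16.4]
gripper_width: 0.0542
```

Call:
play_rows(moves="50 0 0 0 0 0 0.03;50 0 0 0 0 0 0.03;50 0 0 0 0 0 0.03;50 0 0 0 0 0 0.03;50 0 0 0 0 0 0.03;50 0 0 0 0 0 0.03;50 0 0 0 0 0 0;50 0 0 0 0 0 0")

```text
clock: 10.3
position: [0.4758, 0.2088, 0.2611]
eef_rot: [0.039, 0.705, -0.038, 0.707]
contact_force: [0.6, 0.4, 15.5]
gripper_width: 0.0534
```

Run:
```python
from h import *
s=state(); print(s['clock'],s['position'],s['contact_force'],s['ft_torque'],s['gripper_width'],R.from_quat(s['eef_rot']).as_matrix()[:,1])
snap('4')
```

```text
10.3 [0.47575633 0.20883776 0.26111856] [ 0.58470178  0.42524696 15.45749687] [0.17209339 0.00928185 0.09693668] 0.05344951813600215 [1.08854139e-01 9.94057456e-01 7.42202280e-04]
```

View pics/wrist_4.png

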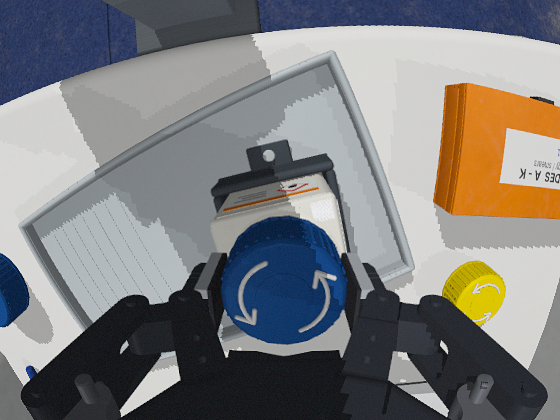

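The cap turns with the pads: the arrows stay at the same pixels and the torque is small. I'll carry on.

Call:
play_rows(moves="50 0 0 0 0 0 0.05;50 0 0 0 0 0 0.05;50 0 0 0 0 0 0.05;50 0 0 0 0 0 0.05;50 0 0 0 0 0 0.05;50 0 0 0 0 0 0.05;50 0 0 0 0 0 0.05;50 0 0 0 0 0 0")

```text
clock: 11.02
position: [0.4759, 0.2087, 0.2611]
eef_rot: [-0.086, 0.701, 0.086, 0.703]
contact_force: [1.7, -0.4, 15.8]
gripper_width: 0.0539
```

Call:
play_rows(moves="50 0 0 0 0 0 0.05;50 0 0 0 0 0 0.05;50 0 0 0 0 0 0.05;50 0 0 0 0 0 0.05;50 0 0 0 0 0 0.05;50 0 0 0 0 0 0.05;50 0 0 0 0 0 0.03;50 0 0 0 0 0 0")

```text
clock: 11.68
position: [0.4759, 0.2088, 0.2611]
eef_rot: [-0.2, 0.678, 0.2, 0.679]
contact_force: [1.8, -0.9, 15.5]
gripper_width: 0.0538
```

Run:
```python
from h import *
s=state(); y=R.from_quat(s['eef_rot']).as_matrix()[:,1]; print(s['clock'],s['contact_force'],s['ft_torque'],np.degrees(np.arctan2(y[1],y[0])),s['joint_pos'])
snap('5')
```

```text
11.6833 [ 1.75255158 -0.86442048 15.50912594] [ 0.05214114 -0.14003115  0.08727898] 122.79836030492405 [-0.38092702  0.53379807 -0.17966994  2.0101255   0.16089264  0.60867473
  1.47503215]
```

View pics/wrist_5.png

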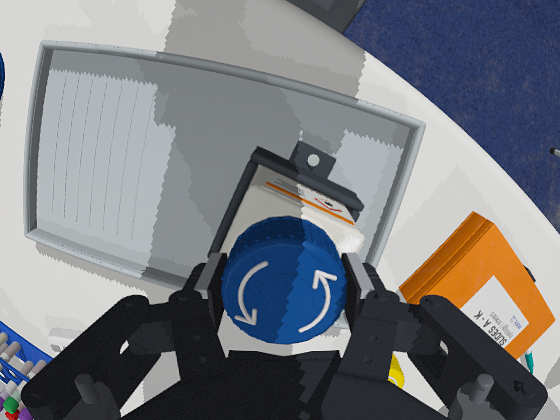

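It has turned 49.4°, with the cap following. I'll lift straight up slowly and watch that the force doesn't go negative.

Call:
play_rows(moves="50 0 0 1 0 0 0;50 0 0 1 0 0 0;50 0 0 1 0 0 0;50 0 0 1.5 0 0 0;50 0 0 1.5 0 0 0;50 0 0 1.5 0 0 0;50 0 0 1 0 0 0;50 0 0 0 0 0 0")

```text
clock: 12.4
position: [0.4756, 0.2088, 0.2689]
eef_rot: [-0.199, 0.678, 0.199, 0.679]
contact_force: [2.2, 0.1, 3.9]
gripper_width: 0.0531
```

Call:
play_rows(moves="50 0 0 1 0 0 0;50 0 0 1 0 0 0;50 0 0 1 0 0 0;50 0 0 1 0 0 0;50 0 0 1 0 0 0;50 0 0 1 0 0 0;50 0 0 0 0 0 0;50 0 0 0 0 0 0")

```text
clock: 13.07
position: [0.4752, 0.2087, 0.2745]
eef_rot: [-0.199, 0.679, 0.199, 0.678]
contact_force: [3.6, -1.5, -2.0]
gripper_width: 0.0538
```

Call:
play_rows(moves="50 0 0 1 0 0 0;50 0 0 1 0 0 0;50 0 0 1 0 0 0;50 0 0 1 0 0 0;50 0 0 0 0 0 0;50 0 0 0 0 0 0;50 0 0 0 0 0 0;50 0 0 0 0 0 0")

```text
clock: 13.73
position: [0.4751, 0.209, 0.2788]
eef_rot: [-0.199, 0.679, 0.199, 0.678]
contact_force: [3.1, -2.6, 1.5]
gripper_width: 0.0534
```

Call:
play_rows(moves="50 0 0 4 0 0 0;50 0 0 6 0 0 0;50 0 0 8 0 0 0;50 0 0 12 0 0 0;50 0 0 15 0 0 0;50 0 0 15 0 0 0;50 0 0 10 0 0 0;50 0 0 0 0 0 0")

```text
clock: 14.4
position: [0.4755, 0.2096, 0.3512]
eef_rot: [-0.199, 0.677, 0.2, 0.68]
contact_force: [0.3, 1.0, -1.0]
gripper_width: 0.0535
```

Run:
```python
from h import *
s=state(); print(s['clock'],s['position'],s['contact_force'],s['ft_torque'])
snap('6',('wrist','side'))
p=cv2.imread('pics/side_6.png'); cv2.imwrite('pics/side6z.png',cv2.resize(p[130:310,200:400],None,fx=4,fy=3.3,interpolation=cv2.INTER_CUBIC))
```

```text
14.4 [0.47545995 0.20964489 0.35115787] [ 0.27890029  0.9772927  -1.04930883] [ 0.00765107 -0.00548142 -0.03664724]
```

View pics/wrist_6.png

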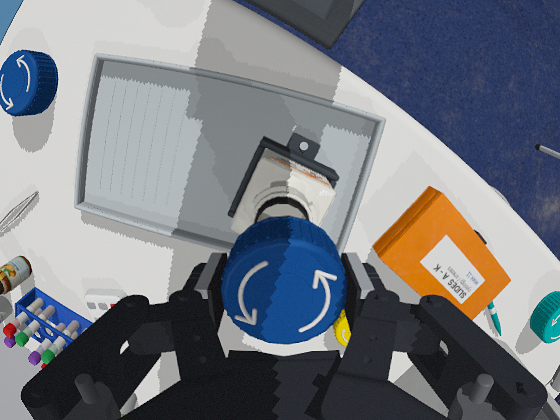

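View pics/side6z.png

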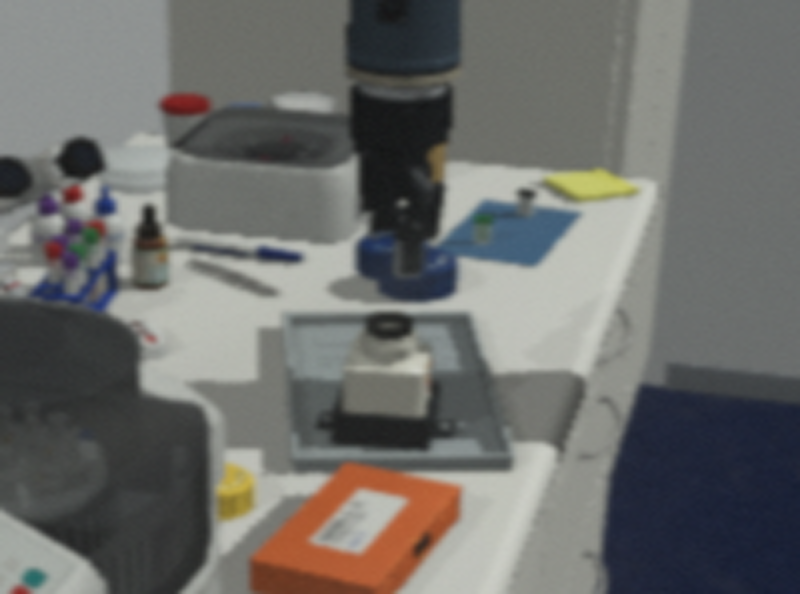

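The cap is off, and the side view shows the open black-ringed mouth. Now the tray's pose.

Run:
```python
from h import *
s,p,d=load('wrist','6'); C=cloud('wrist',d,s)
def at(u,v,z):
    o,dd=ray('wrist',u,v,s); return (o+dd*(z-o[2])/dd[2]).round(4)
for n,u,v in [('A',97,55),('B',385,118),('D',76,207)]: print(n,at(u,v,.016),C[v+3,u+4])
A,B,D=at(97,55,.016),at(385,118,.016),at(76,207,.016)
print('AB',np.linalg.norm(B-A),'AD',np.linalg.norm(D-A)); cen=(B+D)/2; ey=(B-A)/np.linalg.norm(B-A); print('cen',cen,'ey',ey, 'empty spot -75',cen-.075*ey,'jar',cen+.075*ey)
m=(C[...,2]>.18)&(np.hypot(C[...,0]-.4755,C[...,1]-.2096)<.022); print('captop-TCP',np.median(C[m][:,2])-s['position'][2])
for u,v in [(150,130),(130,180),(230,120),(200,200)]: print(C[v,u].round(4))
# cap top tilt
from numpy.linalg import lstsq
print(lstsq(np.c_[C[m][:,:2],np.ones(m.sum())],C[m][:,2],rcond=None)[0])
s1,p1,d1=load('wrist','3'); C1=cloud('wrist',d1,s1); m=(C1[...,2]>.11)&(C1[...,2]<.13)&(np.hypot(C1[...,0]-.4755,C1[...,1]-.2096)<.022); print('before',np.median(C1[m][:,2])-s1['position'][2])
# mouth
dsq=load('side','6'); Cs=cloud('side',dsq[2]); mm=(Cs[...,2]>.11)&(Cs[...,2]<.135)&(abs(Cs[...,0]-.4755)<.05)&(abs(Cs[...,1]-.209)<.05); print('ring side',Cs[mm].mean(0),Cs[mm].min(0),Cs[mm].max(0))
```

```text
A [ 0.4572 -0.0308  0.016 ] [ 0.45746842 -0.0223198   0.01894663]
B [0.3636 0.2523 0.016 ] [0.36109735 0.26155031 0.00104071]
D [0.6181 0.0207 0.016 ] [0.62812729 0.02011506 0.00121704]
AB 0.29817204765034566 AD 0.16894099561681292
cen [0.49085 0.1365  0.016  ] ey [-0.31391273  0.94945184  0.        ] empty spot -75 [0.51439345 0.06529111 0.016     ] jar [0.46730655 0.20770889 0.016     ]
captop-TCP -0.1457917183608511
[0.498  0.0623 0.0055]
[0.557  0.0662 0.0047]
[0.4143 0.1698 0.3205]
[0.5342 0.1442 0.0032]
[-1.50869951 -0.99075526  1.14677276]
before -0.1464833915530197
ring side [0.47617489 0.21187448 0.11675559] [0.456566   0.18905569 0.1101116 ] [0.49467414 0.23406638 0.12510551]
```

Call:
play_rows(moves="50 5 -18 0 0 0 0;50 5 -18 0 0 0 0;50 5 -18 0 0 0 0;50 5 -18 -5 0 0 0;50 5 -18 -10 0 0 0;50 5 -18 -10 0 0 0;50 5 -18 -15 0 0 0;50 2.5 -15.5 -20 0 0 0")

```text
clock: 15.17
position: [0.5132, 0.0664, 0.288]
eef_rot: [-0.199, 0.678, 0.199, 0.679]
contact_force: [-0.3, -0.4, -0.2]
gripper_width: 0.0536
```

Call:
play_rows(moves="50 0 0 -25 0 0 0;50 0 0 -25 0 0 0;50 0 0 -20 0 0 0;50 0 0 -15 0 0 0;50 0 0 -10 0 0 0;50 0 0 -5 0 0 0;50 0 0 0 0 0 0;50 0 0 0 0 0 0")

```text
clock: 15.83
position: [0.5128, 0.0677, 0.1889]
eef_rot: [-0.199, 0.678, 0.199, 0.678]
contact_force: [-0.3, -0.3, 0.3]
gripper_width: 0.0538
```

Run:
```python
from h import *
s=state(); print(s['clock'],s['position'],s['contact_force'],s['ft_torque'],s['joint_pos'],R.from_quat(s['eef_rot']).as_matrix().round(4))
snap('7')
```

```text
15.8333 [0.51280311 0.0676568  0.18885636] [-0.27992683 -0.31841534  0.3467267 ] [-0.02175836 -0.01547464 -0.09457677] [-0.134407    0.65035875 -0.13096388  2.06820584  0.1892094   0.4340542
  1.7313018 ] [[-0.000e+00 -5.408e-01  8.412e-01]
 [-0.000e+00  8.412e-01  5.408e-01]
 [-1.000e+00 -0.000e+00 -1.000e-04]]
```

View pics/wrist_7.png

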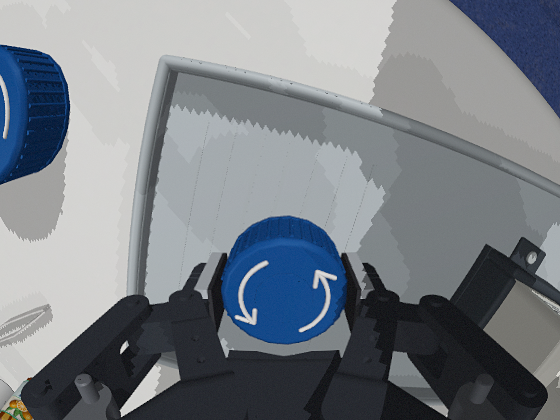

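The cap is level over the empty half of the tray, with the jaws clear of the rim. Lowering.

Call:
play_rows(moves="50 0 0 -3 0 0 0;50 0 0 -3 0 0 0;50 0 0 -2 0 0 0;50 0 0 -1 0 0 0;50 0 0 -0.5 0 0 0;50 0 0 -0.5 0 0 0;50 0 0 0 0 0 0;50 0 0 0 0 0 0")

```text
clock: 16.55
position: [0.5127, 0.0675, 0.1797]
eef_rot: [-0.199, 0.678, 0.199, 0.679]
contact_force: [-3.5, -1.0, 14.9]
gripper_width: 0.0541
```

Call:
play_rows(moves="50 0 0 0.7 0 0 0;50 0 0 0 0 0 0;58 0 0 0 0 0 0;62 0 0 0 0 0 0;70 0 0 0 0 0 0;85 0 0 0 0 0 0;85 0 0 0 0 0 0;85 0 0 0 0 0 0")

```text
clock: 17.22
position: [0.5127, 0.0675, 0.1793]
eef_rot: [-0.199, 0.679, 0.199, 0.678]
contact_force: [-0.2, 0.1, 0.1]
gripper_width: 0.0847
```

Call:
play_rows(moves="85 0 0 5 0 0 0;85 0 0 10 0 0 0;85 0 0 20 0 0 0;85 0 0 30 0 0 0;85 0 0 30 0 0 0;85 0 0 30 0 0 0;85 0 0 20 0 0 0;85 0 0 0 0 0 0")

```text
clock: 17.88
position: [0.5136, 0.0678, 0.3294]
eef_rot: [-0.199, 0.676, 0.199, 0.681]
contact_force: [0.5, -0.1, 0.9]
gripper_width: 0.0848
```

Run:
```python
from h import *
s=state(); print(s['clock'],s['position'],s['contact_force'])
o=snap('8'); s,p,d=o['wrist']; C=cloud('wrist',d,s)
h=cv2.cvtColor(p,cv2.COLOR_BGR2HSV)
m=(C[...,2]>.022)&(C[...,2]<.05)&(np.hypot(C[...,0]-.513,C[...,1]-.0675)<.05)&(h[...,0]>95)&(h[...,0]<125)&(h[...,1]>120)
print(np.median(C[m][:,2]),circ(C[m]),np.linalg.lstsq(np.c_[C[m][:,:2]-.3,np.ones(m.sum())],C[m][:,2],rcond=None)[0])
```

```text
17.8833 [0.51356353 0.06776584 0.32944533] [ 0.51943449 -0.05940581  0.90830171]
0.03227667208844981 (array([0.51265851, 0.06729555]), np.float64(0.019316398122822948)) [0.01989619 0.00713069 0.02952916]
```

View pics/wrist_8.png

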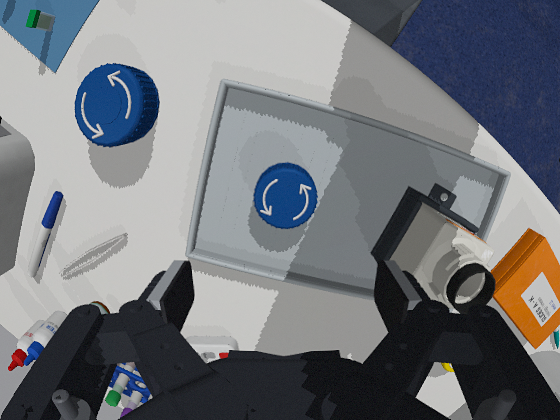

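The cap stands flat in the tray, arrows up, at (286,195) with its top at z≈0.032. Next I'll look at the cassettes.

Call:
play_rows(moves="85 -2 -30 4 0 0 -0.1;85 -2 -36 4 0 0 -0.1;85 -2 -38 4 0 0 -0.1;85 -2 -38 4 0 0 -0.1;85 -2 -38 4 0 0 -0.1;85 -2 -38 4 0 0 -0.1;85 -2 -38 4 0 0 -0.1;85 -2 -38 4 0 0 -0.1")

```text
clock: 18.6
position: [0.4959, -0.2281, 0.3562]
eef_rot: [0.083, 0.703, -0.082, 0.702]
contact_force: [0.0, 0.7, -1.0]
gripper_width: 0.0845
```

Run:
```python
from h import *
s=state(); print(s['clock'],s['position'],s['contact_force'],s['joint_pos'])
o=snap('9')
```

```text
18.6 [ 0.49590677 -0.22813759  0.35622275] [ 0.0421996   0.66540019 -1.02615265] [ 0.30752252  0.43611675  0.05461091  1.84791045 -0.03051122  0.85943865
  1.71414943]
```

View pics/wrist_9.png

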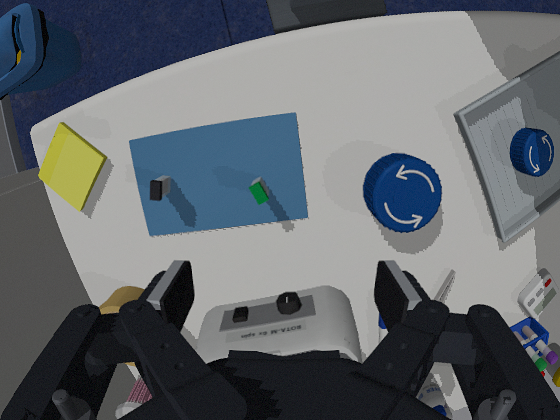

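Run:
```python
from h import *
s,p,d=load('wrist','9'); C=cloud('wrist',d,s)
h=cv2.cvtColor(p,cv2.COLOR_BGR2HSV)
def at(u,v,z):
    o,dd=ray('wrist',u,v,s); return (o+dd*(z-o[2])/dd[2]).round(4)
g=((h[...,0]>50)&(h[...,0]<85)&(h[...,1]>100)&(h[...,2]>50)).astype(np.uint8); g[:150]=0;g[230:]=0;g[:,:230]=0;g[:,290:]=0
cnt=max(cv2.findContours(g,cv2.RETR_EXTERNAL,cv2.CHAIN_APPROX_NONE)[0],key=cv2.contourArea)
P=np.array([at(u,v,.036)[:2]*1000 for u,v in cnt[:,0]],np.float32); print('top rect mm',cv2.minAreaRect(P)); print('cnt',cv2.minAreaRect(cnt))
print('depth top',np.median(C[g>0],0))
k=((C[...,2]>.03)&(C[...,2]<.045)&(abs(C[...,0]-.47)<.08)&(C[...,1]<-.29)&(C[...,1]>-.4)); print('grey',np.median(C[k],0),k.sum())
pc=[at(u,v,.002) for u,v in [(130,142),(296,113),(308,217),(150,236)]]; print('pad corners',pc)
e=pc[0]-pc[1]; print('pad y axis', np.degrees(np.arctan2(*(pc[1]-pc[0])[[1,0]])),np.degrees(np.arctan2(*(pc[2]-pc[3])[[1,0]])),np.mean(pc,0))
m=(C[...,2]>.03)&(C[...,1]>-.4)&(C[...,1]<-.1)&(C[...,0]>.5)&(C[...,2]<.17)&(np.mgrid[0:420,0:560][0]<355)&(np.mgrid[0:420,0:560][1]>195)&(np.mgrid[0:420,0:560][1]<360)
print('machine',C[m].min(0),C[m].max(0),np.percentile(C[m],[2,50,98],0))
cv2.imwrite('pics/crop9.png',cv2.resize(p[90:250,120:330],None,fx=3.8,fy=3.7,interpolation=cv2.INTER_CUBIC))
```

```text
top rect mm ((489.0651550292969, -251.02691650390625), (19.267723083496094, 11.30683422088623), 15.802505493164062)
cnt ((258.5735168457031, 192.95587158203125), (20.751327514648438, 12.004900932312012), 59.03623962402344)
depth top [ 0.48891301 -0.2510186   0.03654506]
grey [ 0.46215274 -0.34805334  0.03658942] 239
pad corners [array([ 0.4086, -0.3773,  0.002 ]), array([ 0.4264, -0.1999,  0.002 ]), array([ 0.5338, -0.2116,  0.002 ]), array([ 0.5155, -0.3895,  0.002 ])]
pad y axis 84.2702208671756 84.12682538403753 [ 0.471075 -0.294575  0.002   ]
machine [ 0.59852761 -0.36012752  0.03000054] [ 0.65645835 -0.18607177  0.10594704] [[ 0.60043165 -0.34586719  0.03238019]
 [ 0.61658072 -0.25425298  0.07169311]
 [ 0.6393095  -0.19141482  0.09808193]]
```

View pics/crop9.png

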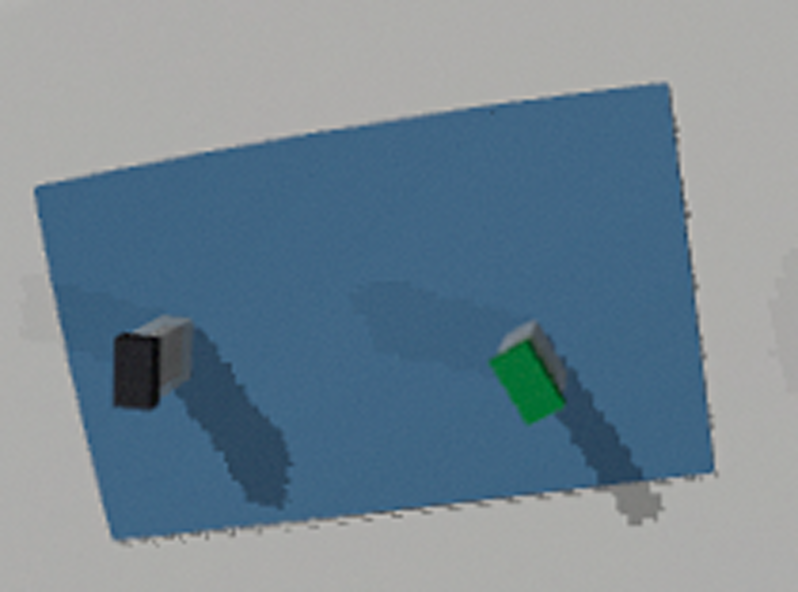

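The pad carries a grey-topped cassette at (156,190) and the green-topped one at (259,193). The green one's long axis is about 15° from x. The jaws need an angle of about 105°, so a turn of +0.5 rad. I'll approach and take a second view.

Call:
play_rows(moves="60 -1 -4 -10 0 0 0.08;50 -1 -4 -10 0 0 0.08;40 -1 -4 -10 0 0 0.08;40 -1 -4 -10 0 0 0.08;40 -1 -3 -8 0 0 0.08;40 -1 -2 -8 0 0 0.1;40 -1 -2 0 0 0 0;40 0 0 0 0 0 0")

```text
clock: 19.32
position: [0.4891, -0.2497, 0.2998]
eef_rot: [-0.094, 0.701, 0.095, 0.7]
contact_force: [-0.5, -0.4, 0.8]
gripper_width: 0.0399
```

```bash
cat > cas.py <<'E'
from h import *
import sys
t=sys.argv[1]; o=snap(t); s,p,d=o['wrist']; C=cloud('wrist',d,s)
h=cv2.cvtColor(p,cv2.COLOR_BGR2HSV)
g=((h[...,0]>50)&(h[...,0]<85)&(h[...,1]>130)&(h[...,2]>40)&(np.hypot(C[...,0]-.489,C[...,1]+.251)<.03)).astype(np.uint8)
cnt=max(cv2.findContours(g,cv2.RETR_EXTERNAL,cv2.CHAIN_APPROX_NONE)[0],key=cv2.contourArea)
P=[]
for u,v in cnt[:,0]:
    a,dd=ray('wrist',u,v,s); P.append((a+dd*(.036-a[2])/dd[2])[:2]*1000)
r=cv2.minAreaRect(np.array(P,np.float32)); print('rect',r,'z',np.median(C[g>0][:,2]))
y=R.from_quat(s['eef_rot']).as_matrix()[:,1]; print('jaw',np.degrees(np.arctan2(y[1],y[0])),s['position'],s['clock'],s['contact_force'],s['joint_pos'][6])
u,v=proj('wrist',[r[0][0]/1000,r[0][1]/1000,.036],s); s9=load('wrist','9')[0]
r2=ray('wrist',*proj('wrist',[.48907,-.25103,.036],s9),s9)
print(tri([ray('wrist',u,v,s),r2]))
E
python3 cas.py 10
```

```text
rect ((488.9007568359375, -251.72621154785156), (20.469593048095703, 9.888571739196777), 15.614917755126953) z 0.03673669247583594
jaw 105.35287789262952 [ 0.48911766 -0.24971381  0.29982722] 19.3167 [-0.49787514 -0.41845253  0.75625253] 2.1611493001362745
(array([ 0.48980926, -0.25147195,  0.03284068]), [np.float64(3.971332979150133e-05), np.float64(3.971332979147484e-05)])
```

View pics/wrist_10.png

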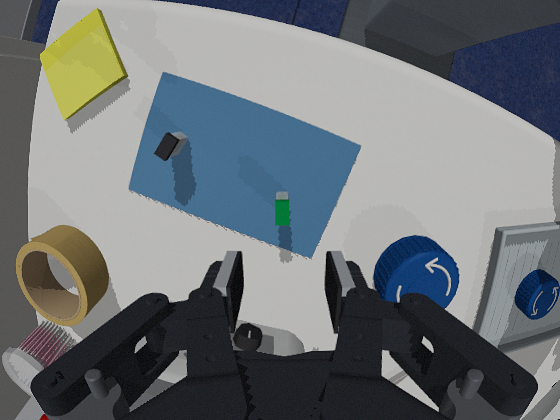

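The jaws line up with the green top at (282,212). Descending.

Call:
play_rows(moves="40 0 -1 -20 0 0 0;40 0 -1 -20 0 0 0;40 0 0 -20 0 0 0;40 0 0 -18 0 0 0;40 0 0 -12 0 0 0;40 0 0 -5 0 0 0;40 0 0 0 0 0 0;40 0 0 0 0 0 0")

```text
clock: 20.03
position: [0.4901, -0.2513, 0.206]
eef_rot: [-0.095, 0.701, 0.095, 0.701]
contact_force: [0.6, 0.6, -0.4]
gripper_width: 0.0398
```

```bash
python3 cas.py 11
```

```text
rect ((488.47515869140625, -251.69378662109375), (21.808570861816406, 10.442517280578613), 16.395309448242188) z 0.03666529289915624
jaw 105.49056141914028 [ 0.49008066 -0.25134708  0.20595763] 20.0333 [ 0.60737132  0.5848016  -0.43675349] 2.143257549042821
(array([ 0.48959637, -0.25135538,  0.03368785]), [np.float64(1.7817557524994967e-05), np.float64(1.781755752501875e-05)])
```

View pics/wrist_11.png

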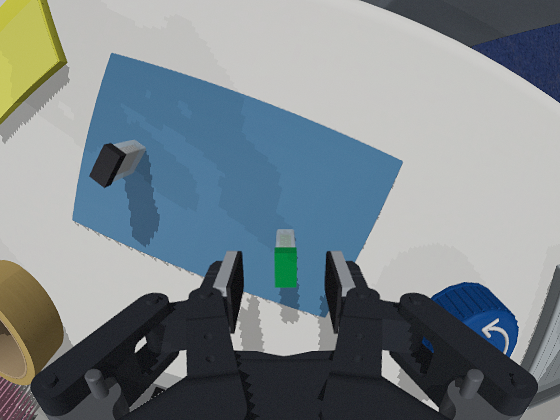

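Call:
play_rows(moves="40 -1 0 -5 0 0 0;40 0 0 -4 0 0 0;40 0 0 -2 0 0 0;25 0 0 0 0 0 0;16 0 0 0 0 0 0;12 0 0 0 0 0 0;8 0 0 0 0 0 0;6 0 0 0 0 0 0", force=25)

```text
clock: 20.75
position: [0.4888, -0.2515, 0.1945]
eef_rot: [-0.096, 0.701, 0.096, 0.701]
contact_force: [-0.5, 0.1, 0.2]
gripper_width: 0.0093
```

Run:
```python
from h import *
s=state(); print(s['clock'],s['position'],s['contact_force'],s['gripper_width'])
snap('12')
```

```text
20.75 [ 0.48880975 -0.25145895  0.19454173] [-0.49027528  0.05023481  0.20739358] 0.009253781542718413
```

View pics/wrist_12.png

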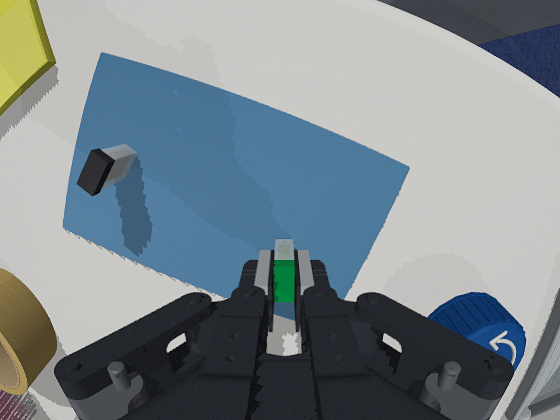

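It's gripped at 9.3 mm. Lift and carry.

Call:
play_rows(moves="6 0 0 8 0 0 0;6 0 0 20 0 0 0;6 0 0 35 0 0 0;6 0 0 38 0 0 0;6 0 10 38 0 0 0;6 0 25 31 0 0 0;6 0 36 0 0 0 0;6 0 38 0 0 0 0")

```text
clock: 21.47
position: [0.4887, -0.1424, 0.3672]
eef_rot: [-0.095, 0.699, 0.094, 0.702]
contact_force: [0.8, 0.7, -0.3]
gripper_width: 0.0091
```

Call:
play_rows(moves="6 0 38 0 0 0 0;6 0 38 0 0 0 0;6 0 38 0 0 0 0;6 0 38 0 0 0 0;6 0 38 0 0 0 0;6 0 38 0 0 0 0;6 -3 38 0 0 0 0;6 -5 20 0 0 0 0")

```text
clock: 22.13
position: [0.4802, 0.1482, 0.3652]
eef_rot: [-0.096, 0.7, 0.098, 0.701]
contact_force: [0.1, 0.9, 0.9]
gripper_width: 0.0094
```

Run:
```python
from h import *
s=state(); print(s['clock'],s['position'],s['contact_force'],s['gripper_width'],s['joint_pos'])
snap('13')
```

```text
22.1333 [0.48017648 0.14820837 0.36517948] [0.11131821 0.88300268 0.93910645] 0.0093622849500095 [-0.26393365  0.36777755 -0.17548374  1.93608898  0.0820076   0.84256174
  1.36371549]
```

View pics/wrist_13.png

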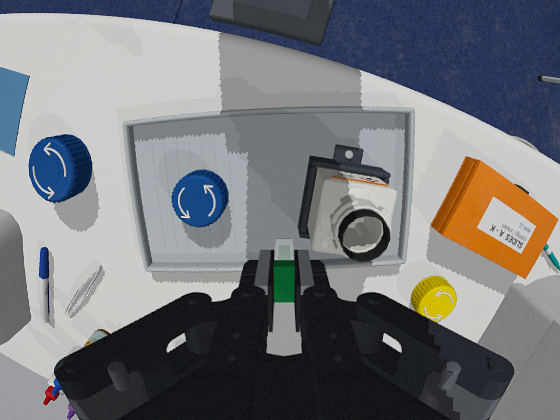

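The mouth is fully visible at (364,234). I'll measure it and fit its centre.

```bash
cat > ring.py <<'E'
from h import *
import sys
rays=[]
for t,(u0,v0) in {'13':(364,234),'8':(469,286)}.items():
    s,p,d=load('wrist',t); C=cloud('wrist',d,s); h=cv2.cvtColor(p,cv2.COLOR_BGR2HSV)
    m=((h[...,2]<50)).astype(np.uint8); yy,xx=np.mgrid[0:420,0:560]; m[np.hypot(xx-u0,yy-v0)>(40 if t=='13' else 30)]=0
    n,l,st,ce=cv2.connectedComponentsWithStats(m); i=1+st[1:,4].argmax(); m=(l==i).astype(np.uint8); print(t,st[i])
    cnt=max(cv2.findContours(m,cv2.RETR_EXTERNAL,cv2.CHAIN_APPROX_NONE)[0],key=cv2.contourArea)
    z=C[m>0][:,2]; z=z[(z>.1)&(z<.14)]; print('z pct',np.percentile(z,[10,50,90]) if len(z) else None)
    Q=[]
    for u,v in cnt[:,0]:
        o,dd=ray('wrist',u,v,s); Q.append(o+dd*(.122-o[2])/dd[2])
    Q=np.array(Q); c,r=circ(Q)
    for _ in range(5):
        g=abs(np.hypot(*(Q[:,:2]-c).T)-r)<.0015; c,r=circ(Q[g])
    print(t,c,r,g.mean()); rays.append(ray('wrist',*proj('wrist',[*c,.122],s),s))
print(tri(rays))
# cap in tray
s,p,d=load('wrist','13');C=cloud('wrist',d,s)
print('cap top',np.median(C[175:215,188:212].reshape(-1,3),0))
# cassette bottom relative
E
python3 ring.py
```

```text
13 [338 210  52  52 875]
z pct [0.11158302 0.11849335 0.12243898]
13 [0.47593419 0.20635662] 0.019525947996098407 0.8551724137931035
8 [ 446  263   49   54 1332]
z pct [0.1105816  0.11629314 0.12189773]
8 [0.47795829 0.20309569] 0.022374834862524593 0.46938775510204084
(array([0.47832945, 0.20878244, 0.11595477]), [np.float64(0.000518657449680505), np.float64(0.0005186574496804177)])
cap top [0.50578714 0.07003185 0.03251067]
```

Call:
play_rows(moves="6 -1 15 0 0 0 0;6 -1 15 0 0 0 0;6 -1 15 0 0 0 0;6 -1 10 0 0 0 0;6 0 3 -5 0 0 0;6 0 0 -10 0 0 0;6 0 0 0 0 0 0;6 0 0 0 0 0 0")

```text
clock: 22.85
position: [0.4766, 0.2003, 0.3485]
eef_rot: [-0.096, 0.701, 0.095, 0.7]
contact_force: [0.4, -0.5, 0.4]
gripper_width: 0.0092
```

Run:
```python
from h import *
s=state(); print(s['clock'],s['position'],s['contact_force'],s['gripper_width'])
o=snap('14',('wrist','side'))
p=o['wrist'][1].copy()
for r,col in ((.017,(0,0,255)),):
    for a in np.arange(0,6.28,.05):
        u,v=proj('wrist',[.4757+r*np.cos(a),.2087+r*np.sin(a),.122],s); cv2.circle(p,(int(round(u)),int(round(v))),0,col,-1)
cv2.imwrite('pics/w14c.png',cv2.resize(p[150:350,170:400],None,fx=3.2,fy=3,interpolation=cv2.INTER_NEAREST))
q=o['side'][1]; cv2.imwrite('pics/s14c.png',cv2.resize(q[130:290,210:370],None,fx=3.7,fy=3.7,interpolation=cv2.INTER_CUBIC))
```

```text
22.85 [0.47664452 0.20031854 0.3485001 ] [ 0.40732875 -0.54445483  0.3569429 ] 0.009174920279000303
```

View pics/w14c.png

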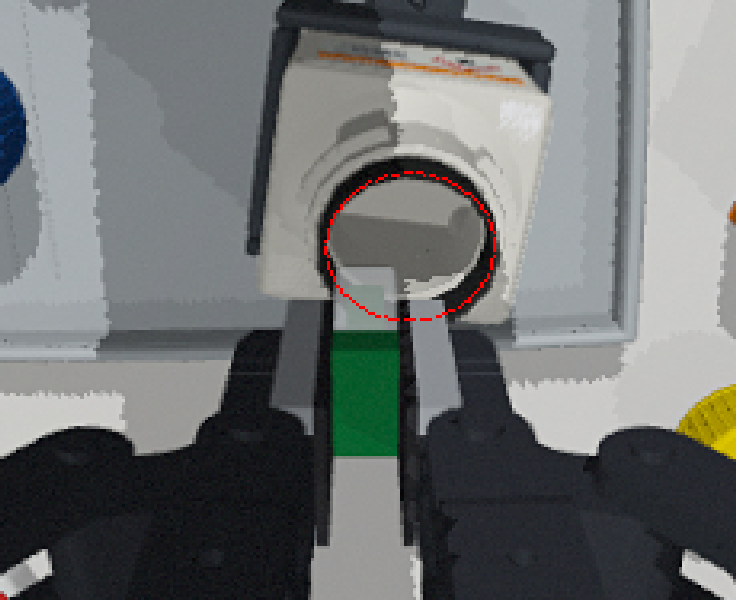

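View pics/s14c.png

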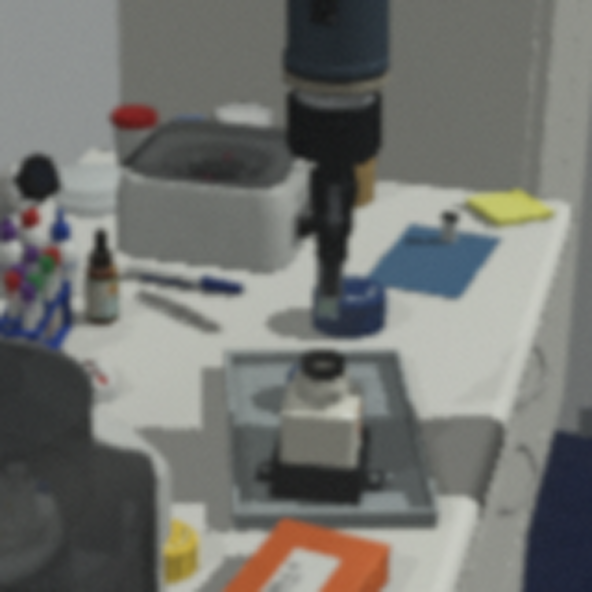

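Call:
play_rows(moves="6 -1 4 0 0 0 0;6 0 4 0 0 0 0;6 0 0 0 0 0 0;6 0 0 -6 0 0 0;6 0 0 -6 0 0 0;6 0 0 -4 0 0 0;6 0 0 0 0 0 0;6 0 0 0 0 0 0")

```text
clock: 23.62
position: [0.4756, 0.2094, 0.3329]
eef_rot: [-0.096, 0.701, 0.095, 0.7]
contact_force: [-0.6, -0.8, 0.4]
gripper_width: 0.0098
```

Run:
```python
from h import *
s=state(); print(s['clock'],s['position'],s['contact_force'],s['gripper_width'])
o=snap('15',('wrist','side'))
p=o['wrist'][1].copy()
cv2.imwrite('pics/w15c.png',cv2.resize(p[150:350,170:400],None,fx=3.2,fy=3,interpolation=cv2.INTER_CUBIC))
q=o['side'][1]; cv2.imwrite('pics/s15c.png',cv2.resize(q[180:290,230:350],None,fx=5,fy=5,interpolation=cv2.INTER_CUBIC))
```

```text
23.6167 [0.47564497 0.20943179 0.33290163] [-0.60921608 -0.82285841  0.41217279] 0.009804837243453683
```

View pics/w15c.png

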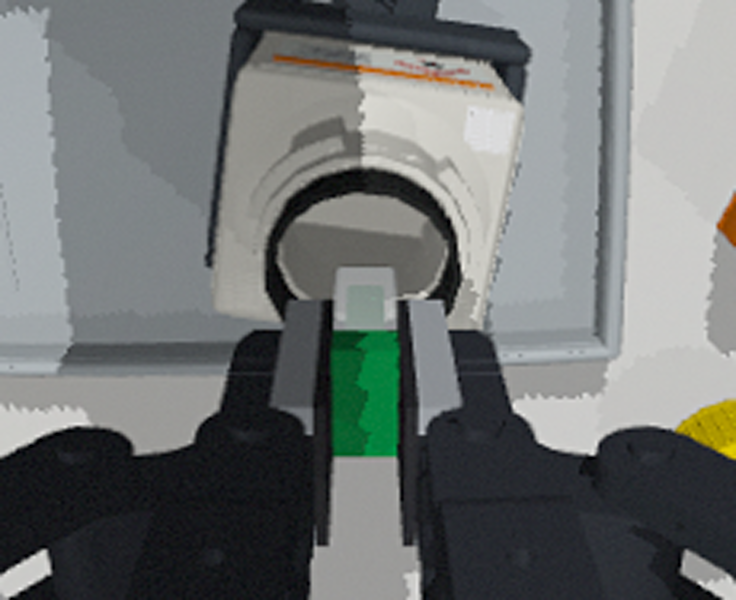

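View pics/s15c.png

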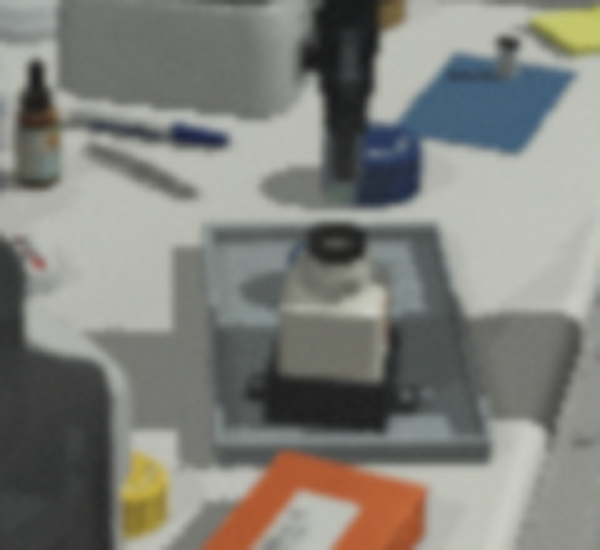

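Run:
```python
from h import *
for q in [(.4756,.2094,.1404),(.4757,.2087,.122),(.4757,.2087,.120)]:
    u,v=proj('side',q); print(u,v,'crop',(u-230)*5,(v-180)*5)
s,p,d=load('side','15'); C=cloud('side',d)
m=(C[...,2]>.128)&(C[...,2]<.17)&(abs(C[...,0]-.4757)<.03)&(abs(C[...,1]-.2087)<.04)
print(C[m].mean(0) if m.any() else 0,C[m].min(0),m.sum())
```

```text
297.01815505556465 221.06940121074987 crop 335.09077527782324 205.34700605374937
296.8695307607408 226.2848223039441 crop 334.3476538037041 231.42411151972055
296.8511107589523 226.8592273617547 crop 334.2555537947615 234.29613680877353
[0.47371435 0.21582824 0.15616306] [0.46215505 0.20389869 0.14132863] 44
```

The side view agrees with the expected alignment to about 1 px, and the wrist view has the cassette centred on the ring at (284,238). I'll lower into the mouth.

Call:
play_rows(moves="6 0 0 -4 0 0 0;6 0 0 -4 0 0 0;6 0 0 -4 0 0 0;6 0 0 -4 0 0 0;6 0 0 -4 0 0 0;6 0 0 -4 0 0 0;6 0 0 -2 0 0 0;6 0 0 0 0 0 0")

```text
clock: 24.38
position: [0.4756, 0.2095, 0.3068]
eef_rot: [-0.096, 0.701, 0.095, 0.7]
contact_force: [-1.0, -0.8, -0.1]
gripper_width: 0.0089
```

Run:
```python
from h import *
s=state(); print(s['clock'],s['position'],s['contact_force'],s['gripper_width'])
o=snap('16',('wrist',))
p=o['wrist'][1].copy()
cv2.imwrite('pics/w16c.png',cv2.resize(p[150:350,170:400],None,fx=3.2,fy=3,interpolation=cv2.INTER_CUBIC))
```

```text
24.3833 [0.47562044 0.20948143 0.30678169] [-1.04966495 -0.82596287 -0.12198569] 0.008892053738400824
```

View pics/w16c.png

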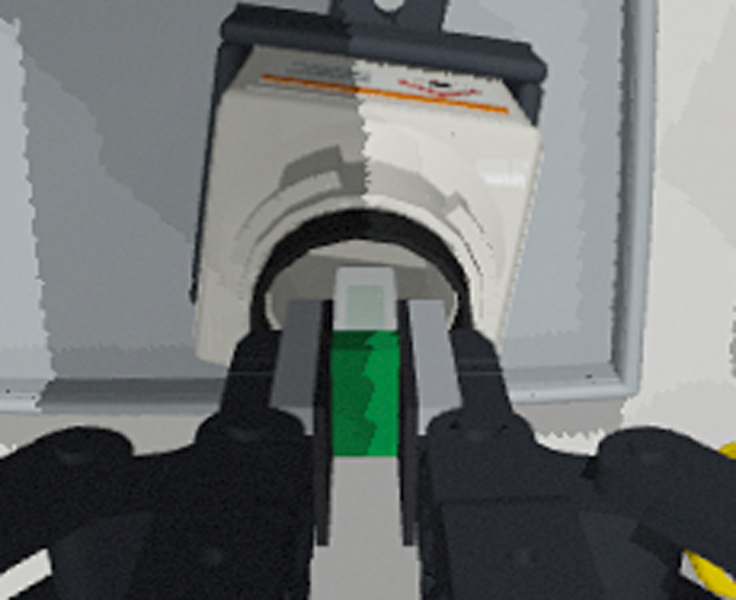

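Call:
play_rows(moves="6 0 0 -3 0 0 0;6 0 0 -3 0 0 0;6 0 0 -1 0 0 0;6 0 0 0 0 0 0;6 0 0 0 0 0 0;6 0 0 0 0 0 0;6 0 0 0 0 0 0;6 0 0 0 0 0 0")

```text
clock: 25.1
position: [0.4758, 0.2096, 0.3005]
eef_rot: [-0.096, 0.701, 0.096, 0.701]
contact_force: [-0.2, -0.3, 0.6]
gripper_width: 0.0093
```

Call:
play_rows(moves="40 0 0 0 0 0 0;40 0 0 0 0 0 0;40 0 0 0 0 0 0;40 0 0 0 0 0 0;40 0 0 0 0 0 0;40 0 0 0 0 0 0;40 0 0 5 0 0 0;40 0 0 10 0 0 0")

```text
clock: 25.77
position: [0.4754, 0.2094, 0.3151]
eef_rot: [-0.096, 0.701, 0.095, 0.7]
contact_force: [-0.6, 0.4, -0.5]
gripper_width: 0.0398
```

Call:
play_rows(moves="40 0 0 20 0 0 0;40 0 0 30 0 0 0;40 0 0 30 0 0 0;40 0 0 20 0 0 0;40 15 5 10 0 0 0;40 20 5 0 0 0 0;40 0 0 0 0 0 0;40 0 0 0 0 0 0")

```text
clock: 26.43
position: [0.511, 0.2195, 0.426]
eef_rot: [-0.095, 0.7, 0.096, 0.701]
contact_force: [0.0, 0.7, 0.3]
gripper_width: 0.0402
```

Run:
```python
from h import *
s=state(); print(s['clock'],s['position'],s['contact_force'],s['gripper_width'])
o=snap('17',('wrist','side'))
p=o['wrist'][1]; s,_,d=o['wrist'] ; C=cloud('wrist',d,s)
h=cv2.cvtColor(p,cv2.COLOR_BGR2HSV); g=(h[...,0]>50)&(h[...,0]<85)&(h[...,1]>90)&(np.hypot(C[...,0]-.4757,C[...,1]-.209)<.05)
print('green in jar',g.sum(),np.median(C[g],0) if g.any() else None)
u,v=map(int,proj('wrist',[.4757,.209,.122],s)); print(u,v)
v0=max(0,v-60);u0=max(0,u-60); cv2.imwrite('pics/w17c.png',cv2.resize(p[v0:v0+120,u0:u0+120],None,fx=5,fy=5,interpolation=cv2.INTER_CUBIC))
q=o['side'][1]; cv2.imwrite('pics/s17c.png',cv2.resize(q[150:300,200:400],None,fx=4,fy=4,interpolation=cv2.INTER_CUBIC))
```

```text
26.4333 [0.51098967 0.21952899 0.42599569] [0.0097679  0.70521606 0.29569391] 0.0402416541857161
green in jar 133 [0.50081876 0.19944586 0.32563296]
283 156
```

View pics/wrist_17.png

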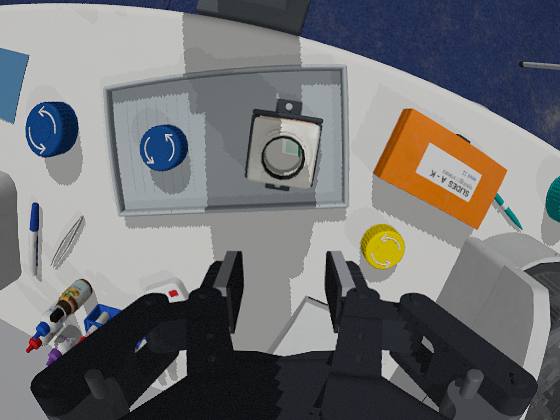

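View pics/w17c.png

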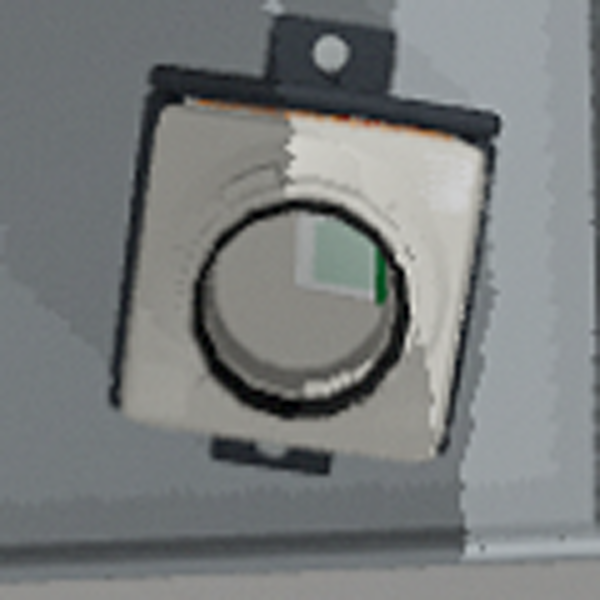

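View pics/s17c.png

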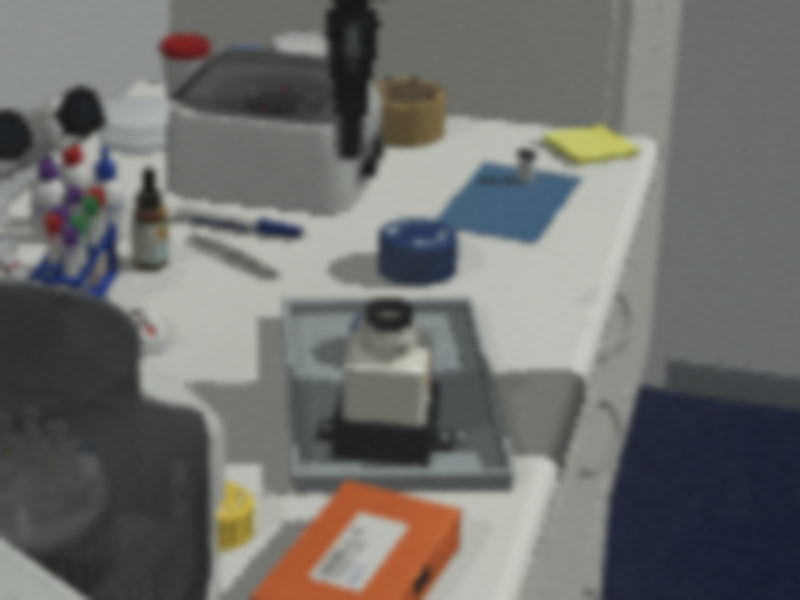

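The wrist view shows the green cassette lying inside the jar, with its green top visible through the mouth at (283,156). The cap is flat in the tray, arrows up, at (163,148). The side view shows the grey cassette still standing. The gripper is clear of everything, so I'm handing in.

Run:
```python
from h import *
s,p,d=load('wrist','17'); C=cloud('wrist',d,s)
print('cassette in jar',np.median(C[143:150,286:296].reshape(-1,3),0).round(3),'cap',np.median(C[138:158,152:174].reshape(-1,3),0).round(3))
print(env.finish_job())
```

```text
cassette in jar [0.473 0.216 0.031] cap [0.512 0.072 0.033]
the job is handed in; nothing more can be done
None
```

The jar is open, its cap lies flat in the tray, and the green-topped cassette is inside the jar. I handed the job in at about 26.5 s; no verdict was reported.

- **Opening the cap:** I gripped the blue jar cap (the smaller of the two blue ones) and pressed it 7.8 mm, until the firm stop was felt. The force peaked briefly at about 21 N there, above the 14 to 18 N band but under the jar's 30 N limit. I eased it to about 16 N, turned the cap 49° anticlockwise and lifted it straight off.
- **Setting it down:** The cap is flat and right way up in the empty half of the tray. It met the tray floor with about 15 N before I let go. Its top measured about 0.032 to 0.033 m, which fits a 28 mm cap on the tray floor.
- **Cassette:** I lowered the cassette into the mouth and let it drop. It lies on its side on the jar floor, measured at about z 0.03 m, with its green end visible through the mouth.
- **Last checks:** The grey cassette still stands on its pad, the things in view were where they started, and the gripper is clear of everything.
- **Measurements that disagreed:** Triangulated heights came out 2 to 6 mm lower than the depth readings, so I went by depth and contact force. One circle fit of the mouth was unreliable, because part of the ring's side was in the picture. I used the cap's axis for the mouth centre instead. A colour check for green in the jar picked up something else at z 0.33 m, so I relied on the picture and a direct depth reading there.

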